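# Slide a Petri dish under the imager bridge and scan it

## Robot

A 7-joint arm with a two-finger parallel gripper is mounted at the origin on a cart in front of the work surface, level with it; the furniture and walls round the work are solid. World frame = base frame: x ahead of the robot, y to its left, z up, the work surface at z = 0. Lengths are in mm, angles in rad, forces in N, time in s.
With the tool pointing down it reaches from about 400 to 875 mm from the base axis. Payload 6.5 kg.
Tool frame: the origin (TCP) lies midway between the tips of the shut fingers; the grasp point (between the pads) lies 19 mm behind it (env.pinch_z is the distance from the TCP to the grasp point, in mm); z points along the fingers, y is the line along which they close (so a half turn about z gives the same grasp; the last joint's range is limited). The gripper opens to 85 mm and grips with 20 to 120 N. Pads are 22 mm wide; open, the fingers measure 114 mm over their backs; the gripper's body (76 mm by 85 mm) begins 54 mm behind the grasp point. The pads swing forward as they close: fully open they stand 13 mm farther back than shut.
Start: joints at [1.148, 0.536, -0.004, 1.538, 0.003, 1.067, -0.071], TCP at [227.026, -609.056, 231.29] pointing down, gripper open.
Joint ranges: [-2.7, 2.7], [-0.37, 2.16], [-1.27, 1.26], [0.24, 2.4], [-1.31, 4.45], [0.19, 1.91], [-2.76, 2.76]. Speed limits (rad/s): [2.39, 2.39, 3.14, 3.14, 3.14, 3.14, 3.14].

## Interface

Orientations are given as [roll, pitch, yaw] about the fixed x, y, z axes, in that order (R = Rz(yaw) Ry(pitch) Rx(roll)).
In Python, from bench import env gives the robot as it stands.
- The arm moves only by the tool jog_arm, never from a script. Its argument "motion" is a list of rows, each an object with "dp": the shift along the tool's x, y, z in mm, a list of three; "dr": the turn, a rotation vector about the tool's x, y, z in degrees, a list of three. A call has 1 to 5 rows; each row shifts and turns the commanded pose from where the row before left it, along the tool's axes as they then stand; what a row does not reach is not made up. A row lasts 1/8 s, in which the tool goes at most 62.5 mm and 10.7 degrees, less where a joint would pass 70% of its speed; a pose out of reach is approached as far as the arm can. A call is refused whole if a number of a shift passes 62.5 or a number of a turn 10.7, either way. A call with a gripper value outside its range is refused whole. "fingers" is the closure in counts, from 0 (fully open) to 255 (shut), set as the call begins (left out, the last holds). The fingers move at their own pace and stop on an object; "grip_force" is the grip in N (left out, the last holds). Time passes only in rows, so rows that do not move let the fingers close. It gives the time, the measured TCP pose, the force, the opening and the grip force at its end, in the units of the state.
- env.get_obs(): the state, without advancing time (a new reading comes with each control period).
- env.snapshot(name): name is "scene" or "top"; returns a dict with "frame" (400x640x3 uint8, red, green, blue), "z_map" (400x640 float32, mm along the optical axis (not along the pixel's ray), 0 where there is no reading), "vfov" (degrees; the focal length in pixels is half the picture's height over the tangent of half this angle, whatever the lens; pixels are square), "cx", "cy" (the principal point, pixels), "pose" (4x4, takes a point from camera to world coordinates). Camera axes: x right, y down, z forward; pixel columns grow to the right and rows downward; lengths in mm; the calibration is good to about 2 mm. A picture is of the moment at which its call begins.
- env.hand_in(): hands the job in; it is judged then, once.
The state is a dict: "clock": time; "q": joint angles; "dq": joint speeds; "tau": joint torques, N m; "ee_pos": TCP position; "orientation": TCP orientation; "contact_force": force on the tool from outside, world axes, zero at the start; "moment": the same for the moment, N m; "grip_width": finger opening in mm; "finger_force": force on a finger pad.
Only numpy, scipy, OpenCV 4.12 (cv2) and the standard library are available. Lean on these libraries where they do the work, as an engineer would, in place of code of your own. Each camera call takes 0.05 s, during which the arm holds its last target. There are 200 camera calls.

## Task

Push the single closed Petri dish that lies before the mouth of the colony imager along the worktop, slowly and flat, in under the low bridge of the imager until it rests against both brass stop pins; then press the red scan button right down and let it come back up. Only push and press with the fingers: do not grip, lift or tip the dish, do not bump the bridge, do not press the button before the dish is home, and leave everything else on the worktop where it is.

Things in the scene. Friction and masses are not known exactly. Their poses are not given: they have to be found in the camera images.
- dish: closed clear Petri dish with brown seeds on white paper inside, a flat disc 147 mm in diameter (rim seen as 150) and 22 mm tall, about 85 g, loose on the black worktop outside the open end of the imager; origin at the centre of its underside, z up
- imager: fixed colony imager on the worktop: two aluminium guide rails 14 mm tall (inner faces at y = -78 and +78 mm, outer 102; x = -30 to 98 mm), a low white bridge across them, two stop pins behind. Origin on the worktop where the dish's centre comes when home; +x is the direction in which the dish is pushed in, z up. The dish slides on the worktop itself, no step, no catch
- beam: white bridge of the imager, blue stripe on its front edge, grey camera housing on top; fixed, same origin and axes as the imager: x = -15 to 55 mm, y = -102 to 102 mm, underside 30 mm above the worktop (8 mm above the dish), top at 52 mm, housing up to 75 mm. With the dish home, 59 mm of it still stand out in front of the bridge
- seat (a point): point on the worktop where the dish's centre is when it touches both brass stop pins (the imager's origin); the pins, 16 mm tall, stand at x = 61, y = -51 and +51 mm in the imager's axes
- scan_button (a joint): travel of the red scan button: 0 up, 0.006 m fully down; sprung, about 4 N when fully down, returns by itself
- scan_button_top (a point): centre of the top face of the round red push button, 32 mm in diameter, on a small grey housing fixed to the worktop beside the imager, pressed straight down
- tape_roll: bystander: roll of beige tape lying flat, 96 mm across, 25 mm tall; origin at the centre of its underside
- weigh_boat: bystander: white plastic weighing boat, 66 x 66 x 20 mm; origin at the centre of its underside
- marker_two: bystander: red and white marker lying near the front edge, 135 mm long (its y axis), 16 mm thick; origin under its middle
- ball_pen: bystander: white and red ball pen lying down, 145 mm long (its y axis), 9 mm thick; origin under its middle
- media_bottle: bystander: small bottle with blue cap and pink contents, 56 mm across, 105 mm tall; origin at the centre of its underside
- entry (a point): middle of the mouth of the imager, on the worktop, at x = -80 mm, y = 0 in its axes; thin flared lead-in guides, 14 mm tall, widen from 78 mm either side at x = -28 to about 105 mm at x = -77 mm
Not all that is in view belongs to the job. Of the things that look like the dish, take the one that is nearest to the robot's base at the start.

How it is judged (in metres and radians):
On the way, in this order (a step that is already met when the one before it is completed fails the run):
1. the dish is home under the bridge, against both stop pins, flat (horizontal distance between dish and seat below 0.006 m and angle between dish's own z axis and vertical below 0.03 rad), for 0.2 s.
2. the scan button is pressed right down with the dish home (value of joint scan_button above 0.0045 m and horizontal distance between dish and seat below 0.006 m), for 0.05 s.
At the end, for the whole second after the job is handed in: The dish lies flat and still on the worktop under the bridge, its centre within 6 mm of the home point at the stop pins, and the scan button has been pressed (over 4.5 mm of 6) and is up again (all of step 1 and height (world z) of dish below 0.003 m and linear speed of dish below 0.01 m/s and value of joint scan_button below 0.0015 m); the robot touches nothing.
It fails at once if the dish is lifted more than 8 mm or tipped more than about 6 degrees (height (world z) of dish above 0.008 m or angle between dish's own z axis and vertical above 0.1 rad).
It fails at once if the dish is shot along faster than 0.4 m/s (linear speed of dish above 0.4 m/s).
It fails at once if the dish is jammed up against the bridge (over 4 N) or the robot bumps the imager (over 15 N) (contact force between dish and beam above 4 N or contact force between any of the arm, the fingers and imager above 15 N).
It fails at once if the button is pressed before the dish is home (value of joint scan_button above 0.003 m and horizontal distance between dish and seat above 0.01 m).
It fails at once if a bystander is moved more than 25 mm (distance of any of tape_roll, weigh_boat, marker_two, ball_pen, media_bottle from where it was at the start of the episode above 0.025 m).
It also fails if it takes over 51 s, if anything falls off the work surface, if the arm or the gripper's body presses on something with over 40 N, if the wrist force passes 120 N, or if a joint passes its speed limit or range.

## Working session

There is one attempt and no reset: what is moved stays moved. The work goes in short steps, Python scripts to look and compute and a tool call to move; the robot and the scene stay as the last step left them, time stands still between calls to the robot, and variables do not carry over. Pictures are saved under pics/ and viewed, at most 10 in all, crops included, and the job is handed in when it is done.

Besides the shell and the picture viewer there is one more tool, called after ">>>" by a JSON object that holds its "method" and its "body", one argument or row to a line. jog_arm: Moves the arm, as the interface text tells. Its arguments: {"type":"object","properties":{"motion":{"type":"array","items":{"type":"object","properties":{"dp":{"type":"array","items":{"type":"number"}},"dr":{"type":"array","items":{"type":"number"}}}}},"fingers":{"type":"number"},"grip_force":{"type":"number"}},"required":["motion"]}

```bash
mkdir -p pics; ls
cat > h.py <<'E'
import numpy as np,cv2
from bench import env
def snap(n,fn=None):
    s=env.snapshot(n); 
    if fn: cv2.imwrite('pics/'+fn,s['frame'][:,:,::-1])
    return s
def ray(s,u,v,z):
    f=200/np.tan(np.radians(s['vfov'])/2)
    P=s['pose']; d=P[:3,:3]@np.array([(u-s['cx'])/f,(v-s['cy'])/f,1.0]); o=P[:3,3]
    return o+d*(z-o[2])/d[2]
def proj(s,p):
    f=200/np.tan(np.radians(s['vfov'])/2)
    P=s['pose']; c=P[:3,:3].T@(np.array(p,float)-P[:3,3])
    return s['cx']+f*c[0]/c[2], s['cy']+f*c[1]/c[2]
E
python3 - <<'E'
from h import *
for n in('scene','top'):
    s=snap(n,n+'1.png'); print(n,s['vfov'],s['cx'],s['cy'],s['pose'].round(3).tolist())
print({k:np.round(v,3).tolist() for k,v in env.get_obs().items()})
E
```

```text
pics
scene 56.1083485809999 315.8277568602003 195.08729021013113 [[0.833, -0.429, 0.351, 24.226], [-0.554, -0.649, 0.522, -840.629], [0.004, -0.628, -0.778, 1148.132], [0.0, 0.0, 0.0, 1.0]]
top 48.711978930221065 319.350256677756 196.87117372978113 [[0.015, -0.992, 0.125, 363.901], [-1.0, -0.014, 0.012, -98.703], [-0.01, -0.125, -0.992, 1344.367], [0.0, 0.0, 0.0, 1.0]]
{'clock': 0.1, 'q': [1.148, 0.537, -0.004, 1.539, 0.003, 1.067, -0.071], 'dq': [-0.001, -0.001, -0.0, -0.001, -0.0, 0.002, -0.0], 'tau': [0.004, -58.456, 1.052, -25.977, 0.013, 0.005, -0.0], 'ee_pos': [226.81, -608.524, 230.472], 'orientation': [-3.14, 0.0, 0.357], 'contact_force': [0.04, 0.684, -0.919], 'moment': [-0.005, 0.005, -0.062], 'finger_force': 0.0, 'grip_width': 85.347}
```

View pics/top1.png

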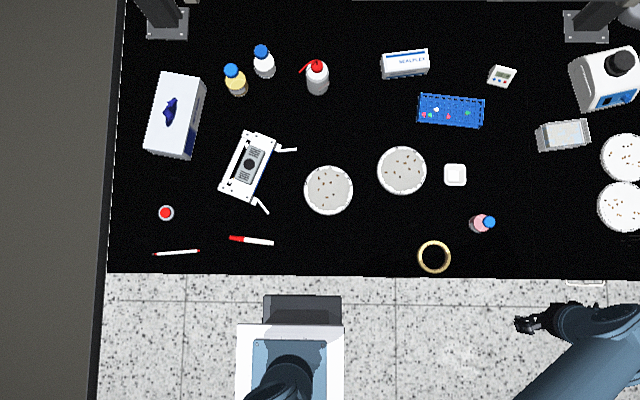

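View pics/scene1.png

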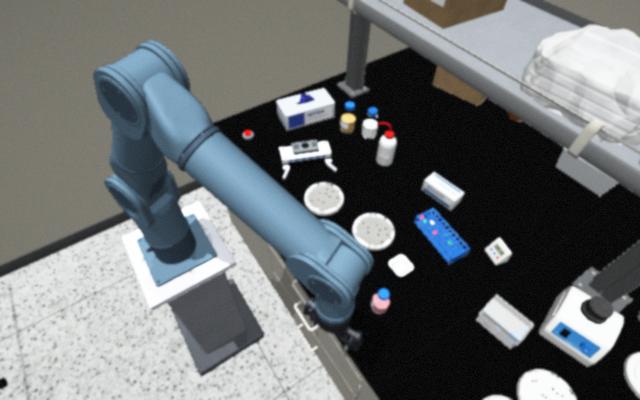

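The top view shows two loose dishes at (328,190) and (402,170), and two more by the right edge at (625,157) and (625,206). The imager is at (248,165) with its mouth to the right, and the red button is at (166,213). The scene view agrees, with the near dish at (324,198). The dish at (328,190) lies before the mouth and nearest the base, so I choose it and check it in a crop.

Run:
```python
from h import *
s=snap('top'); im=s['frame']
cv2.imwrite('pics/crop1.png',cv2.resize(im[100:270,140:440,::-1],None,fx=2.6,fy=2.6,interpolation=cv2.INTER_CUBIC))
hsv=cv2.cvtColor(im,cv2.COLOR_RGB2HSV)
m=(im.max(2)>90).astype('uint8')
cs,_=cv2.findContours(m,cv2.RETR_EXTERNAL,cv2.CHAIN_APPROX_NONE)
for c in cs:
    a=cv2.contourArea(c)
    x,y,w,h=cv2.boundingRect(c)
    if a<80 or y>265 or x<135 or x>500: continue
    r=cv2.minAreaRect(c); print(a,[np.round(t,1) for t in r], ray(s,*r[0],20)[:2].round(1), end=' ')
    if 1500<a<2600 : 
        e=cv2.fitEllipse(c); print('ell',np.round(e[0],1),np.round(e[1],1),ray(s,*e[0],20).round(1),end='')
    print()
red=((hsv[...,0]<8)|(hsv[...,0]>172))&(hsv[...,1]>150)&(hsv[...,2]>90)
v,u=np.nonzero(red[195:230,150:185]); print('button',u.mean()+150,v.mean()+195,len(u))
z=s['z_map'];f=200/np.tan(np.radians(s['vfov'])/2)
def z3(u,v):
    d=np.median(z[v-1:v+2,u-1:u+2]);return (s['pose']@[(u-s['cx'])/f*d,(v-s['cy'])/f*d,d,1])[:3].round(1)
bu,bv=u.mean()+150,v.mean()+195
print('btn3d',z3(int(round(bu)),int(round(bv))),'dish',z3(328,190),z3(402,170),'beam',z3(262,140),z3(230,188),'hous',z3(249,163))
blue=(hsv[...,0]>95)&(hsv[...,0]<130)&(hsv[...,1]>90)&(hsv[...,2]>60)
v,u=np.nonzero(blue[120:210,215:300]); print('blue',len(u),[(a+215,b+120) for a,b in zip(u,v)][::4])
```

```text
112.5 [array([176., 252.]), array([ 3.5, 46.3]), np.float64(85.2)] [359.4 342.9] 
823.5 [array([433.5, 256. ]), array([32., 33.]), np.float64(90.0)] [ 359.1 -423.3] 
196.0 [array([251.1, 239.9]), array([44.8,  5.8]), np.float64(8.1)] [398.5 119.8] 
340.5 [array([481.7, 222.4]), array([17.6, 26.2]), np.float64(68.2)] [ 460.7 -568.5] 
181.0 [array([165.5, 212.5]), array([15., 15.]), np.float64(90.0)] [477.2 381.4] 
1867.5 [array([327.5, 189.5]), array([49., 49.]), np.float64(90.0)] [ 553.9 -106.7] ell [327.9 189.8] [48.6 49. ] [ 553. -108.   20.]
443.5 [array([455., 174.]), array([22., 22.]), np.float64(90.0)] [ 606.6 -492.5] 
1861.5 [array([401.3, 170.3]), array([48.8, 48.1]), np.float64(45.0)] [ 616. -330.] ell [401.3 170.1] [48.4 49. ] [ 616.4 -330.2   20. ]
2468.5 [array([256.1, 169.4]), array([57.7, 73. ]), np.float64(23.5)] [612.8 111.9] ell [256.5 169.6] [72.2 73.7] [612.3 110.7  20. ]
1871.5 [array([450.3, 110.3]), array([66.9, 30.1]), np.float64(6.5)] [ 806.2 -482.8] ell [450.1 110.2] [33.  81.6] [ 806.4 -482.1   20. ]
3764.0 [array([174.5, 115.2]), array([50.7, 85.3]), np.flo
[... 389 characters left out ...]
 61.1]), array([35.2, 21.2]), np.float64(80.5)] [959.5 100.1] 
565.5 [array([167.,  23.]), array([32., 42.]), np.float64(90.0)] [1083.8  412.3] 
button 164.84146341463415 212.29268292682926 82
btn3d [478.6 382.8  20.8] dish [ 553.1 -108.2   15. ] [ 617.6 -333.    15.7] beam [697.   92.1  50.9] [550.2 182.8  50.1] hous [621.1 124.4  76.2]
blue 43 [(np.int64(273), np.int64(149)), (np.int64(271), np.int64(153)), (np.int64(269), np.int64(158)), (np.int64(267), np.int64(162)), (np.int64(265), np.int64(167)), (np.int64(263), np.int64(171)), (np.int64(261), np.int64(176)), (np.int64(259), np.int64(180)), (np.int64(257), np.int64(184)), (np.int64(255), np.int64(188)), (np.int64(254), np.int64(192))]
```

View pics/crop1.png

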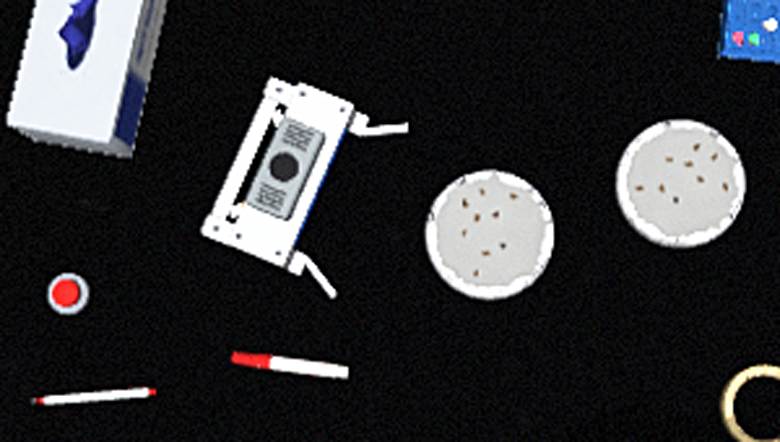

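The crop confirms the chosen dish at top-view pixel (328,190): round, white and seeded, just before the flared guides. The button is clear at (165,212). Next I fit the imager frame from the beam top.

Run:
```python
from h import *
s=snap('top'); im=s['frame'];z=s['z_map'];f=200/np.tan(np.radians(s['vfov'])/2)
vv,uu=np.mgrid[120:215,210:305]; d=z[120:215,210:305]
P=np.stack([(uu-s['cx'])/f*d,(vv-s['cy'])/f*d,d],-1)@s['pose'][:3,:3].T+s['pose'][:3,3]
h=P[...,2]; m=(h>44)&(h<85)
p=P[m][:,:2].astype(np.float32); r=cv2.minAreaRect(p); print(r,m.sum()); B=cv2.boxPoints(r); print(B.round(1))
# colour-based: rays to z=52 of bright pixels classified as beam
hsv=cv2.cvtColor(im,cv2.COLOR_RGB2HSV)
blue=(hsv[...,0]>95)&(hsv[...,0]<130)&(hsv[...,1]>90)&(hsv[...,2]>60)
v,u=np.nonzero(blue[120:215,210:305]);u=u+210;v=v+120
q=np.array([ray(s,a,b,46)[:2] for a,b in zip(u,v)],np.float32)
l=cv2.fitLine(q,cv2.DIST_HUBER,0,.01,.01).ravel(); print('stripe',l, h[v-120,u-210].mean(), np.degrees(np.arctan2(l[1],l[0])), q[0],q[-1])
y=l[:2]*np.sign(l[1]); # imager y: x=push dir (+y world mostly); y = rot90 of x -> -x world
ex=np.array([y[1],-y[0]]); ex=ex if ex[1]>0 else -ex; ey=np.array([-ex[1],ex[0]])
t=p@ey; c=(t.max()+t.min())/2; tx=p@ex
print('ex',ex,'yaw',np.degrees(np.arctan2(ex[1],ex[0])),'width',np.percentile(t,[0,1,99,100]),'xr',np.percentile(tx,[0,1,99,100]),'stripe x',(q@ex).mean())
```

```text
((618.1253662109375, 120.26548767089844), (72.2351303100586, 204.24501037597656), 67.91748046875) 1609
[[509.9 125.2]
 [699.2  48.4]
 [726.3 115.3]
 [537.1 192.1]]
stripe [ 9.2714316e-01 -3.7470728e-01  6.0107629e+02  8.8220894e+01] 32.35606215255754 -22.006222 [670.9599    58.867847] [533.6961  114.48377]
ex [0.37470728 0.92714316] yaw 67.993774 width [-630.12994385 -626.90779053 -428.00791138 -425.92425537] xr [306.96347046 308.45257813 376.24235962 379.31427002] stripe x 307.00705
```

Beam fit is 72 × 204 mm, against 70 × 204 given. Imager yaw is about 68° and the seat is about (610.6, 101.7). The dish is at (553,-108), so it has 217 mm to go along heading 74.6°. I'll push with both fingers as a cradle, tool x along that heading. The first target is a point behind the dish, at about (524,-214).

```bash
cat > go.py <<'E'
import sys; from h import *
# usage: x y z yawdeg nrows
x,y,z,yw,n=map(float,sys.argv[1:6]); n=int(n)
o=env.get_obs(); p=np.array(o['ee_pos']); a=np.degrees(o['orientation'][2]); dw=(yw-a+180)%360-180
print('pos',p.round(1),'rpy',np.degrees(o['orientation']).round(2),'delta',(np.array([x,y,z])-p).round(1),dw.round(2))
st=(np.array([x,y,z])-p)/n
for i in range(n):
    t=np.radians(a+dw*i/n); c,s=np.cos(t),np.sin(t)
    print(np.round([st[0]*c+st[1]*s, st[0]*s-st[1]*c, -st[2]],1), 'dr z',round(-dw/n,2))
E
python3 go.py 524 -214 200 74.6 9
```

```text
pos [ 226.9 -608.7  230.7] rpy [-179.94    0.     20.45] delta [297.1 394.7 -30.7] 54.15
[ 46.2 -29.6   3.4] dr z -6.02
[ 49.1 -24.6   3.4] dr z -6.02
[ 51.4 -19.3   3.4] dr z -6.02
[ 53.1 -13.8   3.4] dr z -6.02
[54.3 -8.1  3.4] dr z -6.02
[54.8 -2.4  3.4] dr z -6.02
[54.8  3.4  3.4] dr z -6.02
[54.1  9.1  3.4] dr z -6.02
[52.9 14.7  3.4] dr z -6.02
```

>>> {"method": "jog_arm", "body": {
  "motion": [
    {"dp": [46, -30, 3], "dr": [0, 0, -6]},
    {"dp": [49, -25, 3], "dr": [0, 0, -6]},
    {"dp": [51, -19, 3], "dr": [0, 0, -6]},
    {"dp": [53, -14, 3], "dr": [0, 0, -6]},
    {"dp": [54, -8, 3], "dr": [0, 0, -6]}
  ],
  "fingers": 60
}}

```text
clock: 0.82
ee_pos: [391.8, -388.3, 216.3]
orientation: [3.141, 0.0, 0.884]
contact_force: [0.8, -1.1, 0.5]
grip_width: 65.6
finger_force: 0.0
```

```bash
python3 go.py 524 -214 120 74.6 5
```

```text
pos [ 391.8 -388.3  216.3] rpy [1.7999e+02 1.0000e-02 5.0640e+01] delta [132.2 174.3 -96.3] 23.96
[43.7 -1.7 19.3] dr z -4.79
[43.7  2.  19.3] dr z -4.79
[43.4  5.6 19.3] dr z -4.79
[42.8  9.2 19.3] dr z -4.79
[41.9 12.8 19.3] dr z -4.79
```

>>> {"method": "jog_arm", "body": {
  "motion": [
    {"dp": [44, -2, 19], "dr": [0, 0, -4.8]},
    {"dp": [44, 2, 19], "dr": [0, 0, -4.8]},
    {"dp": [43, 6, 19], "dr": [0, 0, -4.8]},
    {"dp": [43, 9, 19], "dr": [0, 0, -4.8]},
    {"dp": [42, 13, 19], "dr": [0, 0, -4.8]}
  ]
}}

```text
clock: 1.45
ee_pos: [524.8, -214.4, 120.6]
orientation: [3.142, 0.0, 1.302]
contact_force: [0.6, -1.0, 0.9]
grip_width: 65.3
finger_force: 0.0
```

```bash
python3 go.py 524 -214 6 74.6 5
```

```text
pos [ 524.8 -214.4  120.6] rpy [1.800e+02 1.000e-02 7.458e+01] delta [  -0.8    0.4 -114.6] 0.02
[ 0.  -0.2 22.9] dr z -0.0
[ 0.  -0.2 22.9] dr z -0.0
[ 0.  -0.2 22.9] dr z -0.0
[ 0.  -0.2 22.9] dr z -0.0
[ 0.  -0.2 22.9] dr z -0.0
```

>>> {"method": "jog_arm", "body": {
  "motion": [
    {"dp": [0, 0, 35]},
    {"dp": [0, 0, 35]},
    {"dp": [0, 0, 25]},
    {"dp": [0, 0, 14]},
    {"dp": [0, 0, 6]}
  ]
}}

```text
schema error: expected keys dp, dr
```

Run:
```python
from h import *
print(env.get_obs()['ee_pos'])
s=snap('scene'); t=snap('top')
a=cv2.resize(s['frame'][150:300,230:430],None,fx=2,fy=2,interpolation=cv2.INTER_CUBIC)
b=cv2.resize(t['frame'][120:270,220:420],None,fx=2,fy=2,interpolation=cv2.INTER_CUBIC)
cv2.imwrite('pics/c2.png',np.hstack([a,b])[:,:,::-1])
```

```text
[ 524.75969518 -214.38608698  120.63806583]
```

View pics/c2.png

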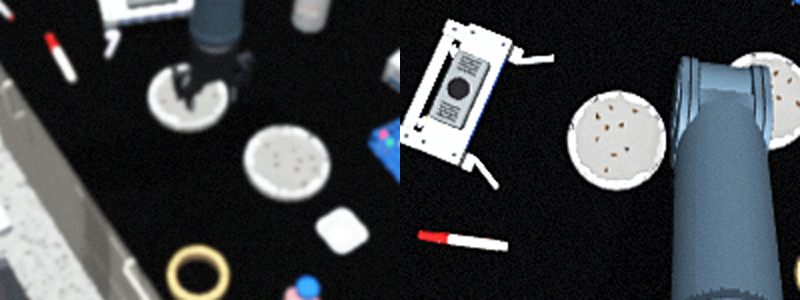

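The rows need both keys, so the move was refused and the gripper is still at z = 120. The picture shows it between the two dishes, at left-pane pixel (205,80) in the scene view. In the top view the chosen dish is in full view at right-pane pixel (617,140). Descending now.

>>> {"method": "jog_arm", "body": {
  "motion": [
    {"dp": [0, 0, 35], "dr": [0, 0, 0]},
    {"dp": [0, 0, 35], "dr": [0, 0, 0]},
    {"dp": [0, 0, 25], "dr": [0, 0, 0]},
    {"dp": [0, 0, 14], "dr": [0, 0, 0]},
    {"dp": [0, 0, 6], "dr": [0, 0, 0]}
  ]
}}

```text
clock: 2.17
ee_pos: [523.9, -215.7, 5.9]
orientation: [-3.141, 0.0, 1.299]
contact_force: [0.9, -0.3, -0.2]
grip_width: 65.0
finger_force: 0.0
```

```bash
cat > look.py <<'E'
from h import *
o=env.get_obs(); print(o['clock'],np.round(o['ee_pos'],1),np.round(o['contact_force'],1))
s=snap('top'); im=s['frame']
m=(im.min(2)>110).astype('uint8'); m[:120]=0;m[220:]=0;m[:,:262]=0;m[:,352:]=0
cs,_=cv2.findContours(m,cv2.RETR_EXTERNAL,cv2.CHAIN_APPROX_NONE)
c=max(cs,key=cv2.contourArea)
e=cv2.minEnclosingCircle(c); d=ray(s,*e[0],20)[:2]
E=np.array([610.6,101.7]); h=np.radians(68); q=d-E
print('circle',np.round(e[0],1),e[1],'world',d.round(1),'imager xy',(q[0]*np.cos(h)+q[1]*np.sin(h)).round(1),(-q[0]*np.sin(h)+q[1]*np.cos(h)).round(1))
E
python3 look.py
```

```text
2.175 [ 523.9 -215.7    5.9] [ 0.9 -0.3 -0.2]
circle [328.1 189.7] 24.80096435546875 world [ 553.2 -108.5] imager xy -216.4 -25.5
```

>>> {"method": "jog_arm", "body": {
  "motion": [
    {"dp": [8, 0, 4], "dr": [0, 0, 0]},
    {"dp": [8, 0, 0], "dr": [0, 0, 0]},
    {"dp": [6, 0, 0], "dr": [0, 0, 0]},
    {"dp": [6, 0, 0], "dr": [0, 0, 0]},
    {"dp": [6, 0, 0], "dr": [0, 0, 0]}
  ]
}}

```text
clock: 2.85
ee_pos: [533.4, -182.3, 2.4]
orientation: [3.141, 0.0, 1.299]
contact_force: [0.3, 0.5, 0.4]
grip_width: 65.4
finger_force: 0.0
```

>>> {"method": "jog_arm", "body": {
  "motion": [
    {"dp": [6, 0, 0], "dr": [0, 0, 0]},
    {"dp": [6, 0, 0], "dr": [0, 0, 0]},
    {"dp": [6, 0, 0], "dr": [0, 0, 0]},
    {"dp": [6, 0, 0], "dr": [0, 0, 0]},
    {"dp": [6, 0, 0], "dr": [0, 0, 0]}
  ]
}}

```text
clock: 3.48
ee_pos: [541.3, -153.4, 2.3]
orientation: [-3.142, 0.0, 1.299]
contact_force: [0.3, -0.4, 1.0]
grip_width: 65.6
finger_force: 0.4
```

```bash
python3 look.py
```

```text
3.475 [ 541.3 -153.4    2.3] [ 0.3 -0.4  1. ]
circle [318.7 187.1] 24.740100860595703 world [561.  -80.1] imager xy -187.1 -22.1
```

>>> {"method": "jog_arm", "body": {
  "motion": [
    {"dp": [8, 0, 0], "dr": [0, 0, 0]},
    {"dp": [9, 0, 0], "dr": [0, 0, 0]},
    {"dp": [9, 0, 0], "dr": [0, 0, 0]},
    {"dp": [9, 0, 0], "dr": [0, 0, 0]},
    {"dp": [9, 0, 0], "dr": [0, 0, 0]}
  ]
}}

```text
clock: 4.15
ee_pos: [553.2, -110.6, 2.2]
orientation: [-3.141, -0.0, 1.3]
contact_force: [0.2, -1.1, 0.1]
grip_width: 65.0
finger_force: 0.2
```

>>> {"method": "jog_arm", "body": {
  "motion": [
    {"dp": [9, 0, 0], "dr": [0, 0, 0]},
    {"dp": [9, 0, 0], "dr": [0, 0, 0]},
    {"dp": [9, 0, 0], "dr": [0, 0, 0]},
    {"dp": [8, 0, 0], "dr": [0, 0, 0]},
    {"dp": [7, 0, 0], "dr": [0, 0, 0]}
  ]
}}

```text
clock: 4.78
ee_pos: [564.4, -70.4, 2.3]
orientation: [-3.142, 0.0, 1.299]
contact_force: [0.2, -0.2, 1.0]
grip_width: 65.2
finger_force: 0.2
```

```bash
python3 look.py
```

```text
4.775 [564.4 -70.4   2.3] [ 0.2 -0.2  1. ]
circle [291.3 179.2] 24.449264526367188 world [584.    3.7] imager xy -100.8 -12.0
```

>>> {"method": "jog_arm", "body": {
  "motion": [
    {"dp": [8, 0, 0], "dr": [0, 0, 0]},
    {"dp": [8, 0, 0], "dr": [0, 0, 0]},
    {"dp": [8, 0, 0], "dr": [0, 0, 0]},
    {"dp": [8, 0, 0], "dr": [0, 0, 0]},
    {"dp": [8, 0, 0], "dr": [0, 0, 0]}
  ]
}}

```text
clock: 5.45
ee_pos: [575.1, -31.8, 2.3]
orientation: [-3.142, 0.0, 1.299]
contact_force: [0.5, 0.7, 0.3]
grip_width: 65.5
finger_force: 0.2
```

>>> {"method": "jog_arm", "body": {
  "motion": [
    {"dp": [8, 0, 0], "dr": [0, 0, 0]},
    {"dp": [8, 0, 0], "dr": [0, 0, 0]},
    {"dp": [8, 0, 0], "dr": [0, 0, 0]},
    {"dp": [7, 0, 0], "dr": [0, 0, 0]},
    {"dp": [6, 0, 0], "dr": [0, 0, 0]}
  ]
}}

```text
clock: 6.08
ee_pos: [582.8, 1.9, 1.9]
orientation: [-3.138, 0.004, 1.299]
contact_force: [-4.0, -2.0, 2.9]
grip_width: 65.5
finger_force: 2.2
```

Run:
```python
from h import *
o=env.get_obs(); print(o['clock'],np.round(o['ee_pos'],1),np.round(o['contact_force'],1))
q=np.array(o['ee_pos'])[:2]-[610.6,101.7];h=np.radians(68);print((q[0]*np.cos(h)+q[1]*np.sin(h)),(-q[0]*np.sin(h)+q[1]*np.cos(h)))
t=snap('top');s=snap('scene')
b=cv2.resize(t['frame'][110:230,200:330],None,fx=3,fy=3,interpolation=cv2.INTER_CUBIC)
a=cv2.resize(s['frame'][110:230,240:370],None,fx=3,fy=3,interpolation=cv2.INTER_CUBIC)
cv2.imwrite('pics/c3.png',np.hstack([b,a])[:,:,::-1])
```

```text
6.075 [582.8   1.9   1.9] [-4.  -2.   2.9]
-102.93310510180659 -11.598663022020148
```

View pics/c3.png

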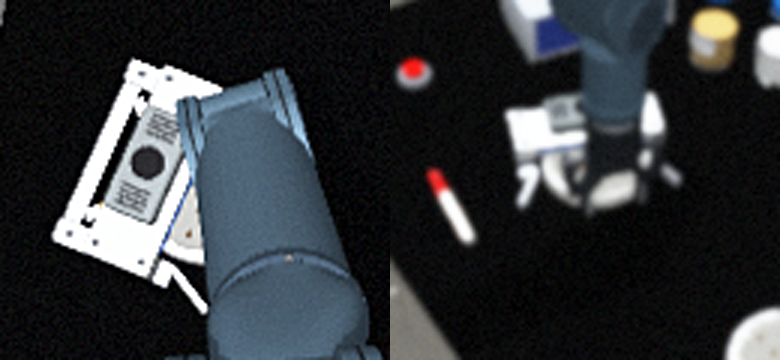

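The dish is entering the channel: the scene pane shows it between the guides under the bridge. The 4 N side force says it rubs the imager's -y guide, so I shift about 3 mm to imager +y while easing on.

>>> {"method": "jog_arm", "body": {
  "motion": [
    {"dp": [0, -2, 0], "dr": [0, 0, 0]},
    {"dp": [1, -2, 0], "dr": [0, 0, 0]},
    {"dp": [2, 0, 0], "dr": [0, 0, 0]}
  ]
}}

```text
clock: 6.55
ee_pos: [582.3, 7.4, 2.4]
orientation: [3.141, -0.0, 1.299]
contact_force: [0.4, -0.3, 0.1]
grip_width: 65.1
finger_force: 0.2
```

```bash
cat > st.py <<'E'
from h import *
o=env.get_obs();h=np.radians(68);R=np.array([[np.cos(h),np.sin(h)],[-np.sin(h),np.cos(h)]])
print(o['clock'],np.round(o['ee_pos'],1),np.round(o['orientation'],4),'imager TCP',R@(np.array(o['ee_pos'])[:2]-[610.6,101.7]),'F imager',R@np.array(o['contact_force'])[:2],o['contact_force'][2],'M',np.round(o['moment'],2),o['finger_force'])
E
python3 st.py
```

```text
6.55 [582.3   7.4   2.4] [ 3.1409e+00 -4.0000e-04  1.2991e+00] imager TCP [-98.07729773  -9.07113047] F imager [-0.16803711 -0.5077766 ] 0.06009352565086156 M [-0.04 -0.01  0.04] 0.17593092285096645
```

>>> {"method": "jog_arm", "body": {
  "motion": [
    {"dp": [4, 0.2, 0], "dr": [0, 0, 0]},
    {"dp": [4, 0.4, 0], "dr": [0, 0, 0]},
    {"dp": [4, 0.4, 0], "dr": [0, 0, 0]},
    {"dp": [3, 0.3, 0], "dr": [0, 0, 0]}
  ]
}}

```text
clock: 7.05
ee_pos: [587.3, 21.7, 2.3]
orientation: [3.142, -0.0, 1.3]
contact_force: [-0.0, -1.2, 0.3]
grip_width: 65.4
finger_force: 0.4
```

```bash
python3 st.py
```

```text
7.05 [587.3  21.7   2.3] [ 3.1416e+00 -1.0000e-04  1.2996e+00] imager TCP [-82.8766296   -8.38119064] F imager [-1.16622793 -0.43158743] 0.3442095880694223 M [-0.17  0.06  0.01] 0.3752716910094023
```

Good. Now about 7 mm is left, so I go on in small steps.

>>> {"method": "jog_arm", "body": {
  "motion": [
    {"dp": [2, 0.2, 0], "dr": [0, 0, 0]},
    {"dp": [2, 0.2, 0], "dr": [0, 0, 0]},
    {"dp": [1.5, 0.2, 0], "dr": [0, 0, 0]}
  ]
}}

```text
clock: 7.42
ee_pos: [589.2, 26.5, 2.3]
orientation: [-3.142, 0.0, 1.299]
contact_force: [-0.2, -0.4, 1.1]
grip_width: 65.4
finger_force: 0.4
```

```bash
python3 st.py
```

```text
7.425 [589.2  26.5   2.3] [-3.1415e+00  1.0000e-04  1.2993e+00] imager TCP [-77.6996007   -8.35984748] F imager [-0.41617399  0.03941616] 1.0538624917962693 M [-0.13  0.1   0.02] 0.37566413171589375
```

>>> {"method": "jog_arm", "body": {
  "motion": [
    {"dp": [1.5, 0.2, 0], "dr": [0, 0, 0]},
    {"dp": [1, 0, 0], "dr": [0, 0, 0]},
    {"dp": [0.5, 0, 0], "dr": [0, 0, 0]}
  ]
}}

```text
clock: 7.8
ee_pos: [589.8, 28.0, 2.2]
orientation: [-3.141, 0.002, 1.299]
contact_force: [-1.5, -4.7, 3.4]
grip_width: 65.7
finger_force: 2.6
```

```bash
python3 st.py
```

```text
7.8 [589.8  28.    2.2] [-3.1409e+00  1.8000e-03  1.2986e+00] imager TCP [-76.11957812  -8.283648  ] F imager [-4.93145138 -0.37364273] 3.4112700553447057 M [-1.    0.46  0.03] 2.5664397329092026
```

The push has stopped at the predicted place with a pure -x reaction of 5 N. One more slight press, then I back off and look.

>>> {"method": "jog_arm", "body": {
  "motion": [
    {"dp": [0.7, 0, 0], "dr": [0, 0, 0]},
    {"dp": [0, 0, 0], "dr": [0, 0, 0]}
  ]
}}

```text
clock: 8.05
ee_pos: [589.7, 28.1, 2.2]
orientation: [-3.141, 0.003, 1.298]
contact_force: [-3.0, -6.1, 2.6]
grip_width: 65.3
finger_force: 3.0
```

>>> {"method": "jog_arm", "body": {
  "motion": [
    {"dp": [-3, 0, 0], "dr": [0, 0, 0]},
    {"dp": [-12, 0, 0], "dr": [0, 0, 0]},
    {"dp": [-30, 0, 0], "dr": [0, 0, 0]},
    {"dp": [-45, 0, 0], "dr": [0, 0, 0]},
    {"dp": [-20, 0, -40], "dr": [0, 0, 0]}
  ]
}}

```text
clock: 8.68
ee_pos: [557.5, -79.3, 40.2]
orientation: [-3.136, 0.002, 1.296]
contact_force: [1.3, 1.5, 0.5]
grip_width: 65.4
finger_force: 0.0
```

>>> {"method": "jog_arm", "body": {
  "motion": [
    {"dp": [0, 0, -50], "dr": [0, 0, 0]},
    {"dp": [0, 20, -50], "dr": [0, 0, 0]},
    {"dp": [0, 50, -20], "dr": [0, 0, 0]}
  ]
}}

```text
clock: 9.05
ee_pos: [629.5, -94.8, 166.1]
orientation: [3.138, -0.001, 1.3]
contact_force: [1.3, 0.1, -0.9]
grip_width: 65.3
finger_force: 0.0
```

```bash
python3 st.py
python3 - <<'E'
from h import *
t=snap('top');s=snap('scene')
for x in (t,s):
    S=np.array([610.6,101.7,20]);h=np.radians(68);ex=np.array([np.cos(h),np.sin(h),0])
    print([np.round(proj(x,p),1) for p in (S,S-73.5*ex,S-75*ex)])
p=np.array(proj(t,S-73.5*ex))
b=cv2.resize(t['frame'][110:230,200:330],None,fx=3,fy=3,interpolation=cv2.INTER_CUBIC)
a=cv2.resize(s['frame'][110:230,240:370],None,fx=3,fy=3,interpolation=cv2.INTER_CUBIC)
cv2.imwrite('pics/c4.png',np.hstack([b,a])[:,:,::-1])
E
```

```text
9.05 [629.5 -94.8 166.1] [ 3.1378e+00 -1.2000e-03  1.3002e+00] imager TCP [-175.09028267  -91.10086789] F imager [ 0.56866432 -1.12149209] -0.9354573683837283 M [ 0.05 -0.11  0.02] 0.0
[array([259.4, 170.2]), array([281.5, 179.4]), array([281.9, 179.6])]
[array([306.8, 158.4]), array([310.1, 171.1]), array([310.2, 171.3])]
```

View pics/c4.png

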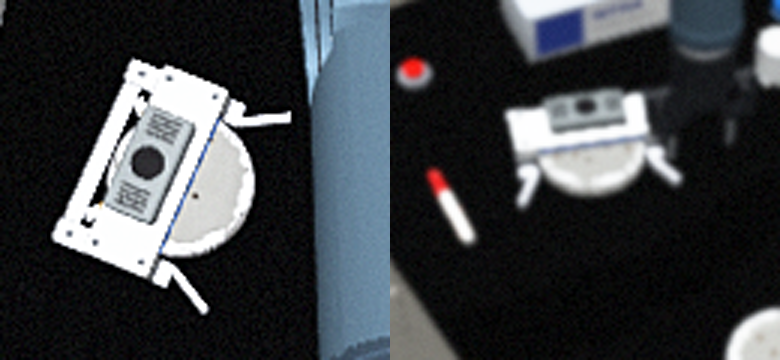

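The top pane shows the dish under the bridge, its front arc running from (225,120) to (165,255) in the crop, with its far rim visible behind the bridge at (110,170). I'll fit the arc to check it numerically.

Run:
```python
from h import *
from scipy.optimize import least_squares
s=snap('top'); im=s['frame'].astype(int); g=im.min(2)
h=np.radians(68);R=np.array([[np.cos(h),np.sin(h)],[-np.sin(h),np.cos(h)]]);S=np.array([610.6,101.7])
m=(g>100).astype('uint8')
cs,_=cv2.findContours(m,cv2.RETR_EXTERNAL,cv2.CHAIN_APPROX_NONE)
c=max((c for c in cs if cv2.pointPolygonTest(c,(275,176),False)>0),key=cv2.contourArea)[:,0]
q=np.array([R@(ray(s,a,b,20)[:2]-S) for a,b in c])
k=(q[:,0]<-42)&(abs(q[:,1])<62); p=q[k]; print(len(p))
for fix in (None,73.5,75):
    f=lambda v:np.hypot(p[:,0]-v[0],p[:,1]-v[1])-(v[2] if fix is None else fix)
    r=least_squares(f,[0,0,74],loss='soft_l1'); print(fix,r.x.round(1),np.abs(r.fun).mean().round(2))
```

```text
43
None [-2.5  1.2 73.1] 0.67
73.5 [-2.   1.2 74. ] 0.68
75 [-0.2  1.1 74. ] 0.72
```

The dish is home: the fit puts it within about 1–2 mm of the seat, consistent with the guide contact. Next is the button at about (478,382), top near z = 21, with the fingers shut.

```bash
python3 go.py 478 382 110 110 10
```

```text
pos [630.9 -95.8 163.7] rpy [ 1.7973e+02 -7.0000e-02  7.4360e+01] delta [-152.9  477.8  -53.7] 35.64
[ 41.9 -27.6   5.4] dr z -3.56
[ 43.5 -24.9   5.4] dr z -3.56
[ 45.  -22.2   5.4] dr z -3.56
[ 46.3 -19.4   5.4] dr z -3.56
[ 47.4 -16.4   5.4] dr z -3.56
[ 48.3 -13.5   5.4] dr z -3.56
[ 49.1 -10.4   5.4] dr z -3.56
[49.6 -7.4  5.4] dr z -3.56
[50.  -4.3  5.4] dr z -3.56
[50.2 -1.1  5.4] dr z -3.56
```

>>> {"method": "jog_arm", "body": {
  "motion": [
    {"dp": [42, -28, 0], "dr": [0, 0, -3.5]},
    {"dp": [44, -25, 0], "dr": [0, 0, -3.5]},
    {"dp": [45, -22, 0], "dr": [0, 0, -3.5]},
    {"dp": [46, -19, 0], "dr": [0, 0, -3.5]},
    {"dp": [47, -16, 0], "dr": [0, 0, -3.5]}
  ],
  "fingers": 255,
  "grip_force": 20
}}

```text
clock: 9.82
ee_pos: [550.6, 145.2, 161.4]
orientation: [-3.14, 0.0, 1.607]
contact_force: [0.4, -0.5, 0.1]
grip_width: -0.1
finger_force: 0.0
```

>>> {"method": "jog_arm", "body": {
  "motion": [
    {"dp": [48, -14, 5], "dr": [0, 0, -3.5]},
    {"dp": [49, -10, 10], "dr": [0, 0, -3.5]},
    {"dp": [50, -7, 10], "dr": [0, 0, -3.5]},
    {"dp": [50, -4, 10], "dr": [0, 0, -3.5]},
    {"dp": [50, -1, 10], "dr": [0, 0, -3.5]}
  ]
}}

```text
clock: 10.45
ee_pos: [476.6, 384.0, 116.0]
orientation: [-3.14, 0.001, 1.913]
contact_force: [0.6, -0.3, 0.5]
grip_width: -0.4
finger_force: 0.0
```

```bash
python3 go.py 478 382 45 110 4
```

```text
pos [476.6 384.  116. ] rpy [-1.7989e+02  3.0000e-02  1.0959e+02] delta [  1.4  -2.  -71. ] 0.41
[-0.6  0.2 17.7] dr z -0.1
[-0.6  0.2 17.7] dr z -0.1
[-0.6  0.2 17.7] dr z -0.1
[-0.6  0.2 17.7] dr z -0.1
```

>>> {"method": "jog_arm", "body": {
  "motion": [
    {"dp": [-1, 1, 25], "dr": [0, 0, 0]},
    {"dp": [-1, 0, 25], "dr": [0, 0, 0]},
    {"dp": [0, 0, 20], "dr": [0, 0, 0]},
    {"dp": [0, 0, 10], "dr": [0, 0, 0]},
    {"dp": [0, 0, 6], "dr": [0, 0, 0]}
  ]
}}

```text
clock: 11.08
ee_pos: [479.9, 381.9, 30.9]
orientation: [-3.141, -0.0, 1.91]
contact_force: [-0.5, -0.2, -0.1]
grip_width: -0.1
finger_force: 0.0
```

>>> {"method": "jog_arm", "body": {
  "motion": [
    {"dp": [0, 0, 3], "dr": [0, 0, 0]},
    {"dp": [0, 0, 2], "dr": [0, 0, 0]},
    {"dp": [0, 0, 2], "dr": [0, 0, 0]}
  ]
}}

```text
clock: 11.45
ee_pos: [480.3, 382.2, 24.6]
orientation: [3.141, -0.0, 1.91]
contact_force: [-0.8, 0.1, 0.2]
grip_width: -0.2
finger_force: 0.0
```

>>> {"method": "jog_arm", "body": {
  "motion": [
    {"dp": [0.6, -1.8, 2], "dr": [0, 0, 0]},
    {"dp": [0, 0, 2], "dr": [0, 0, 0]},
    {"dp": [0, 0, 1.5], "dr": [0, 0, 0]}
  ]
}}

```text
clock: 11.82
ee_pos: [478.0, 382.1, 18.9]
orientation: [-3.142, -0.0, 1.91]
contact_force: [-1.3, -0.7, 3.3]
grip_width: -0.3
finger_force: 1.3
```

>>> {"method": "jog_arm", "body": {
  "motion": [
    {"dp": [0, 0, 1.5], "dr": [0, 0, 0]},
    {"dp": [0, 0, 1.5], "dr": [0, 0, 0]}
  ]
}}

```text
clock: 12.08
ee_pos: [478.1, 382.1, 16.0]
orientation: [-3.142, -0.0, 1.91]
contact_force: [-3.9, -2.6, 14.4]
grip_width: 0.3
finger_force: 7.1
```

>>> {"method": "jog_arm", "body": {
  "motion": [
    {"dp": [0, 0, -0.2], "dr": [0, 0, 0]}
  ]
}}

```text
clock: 12.2
ee_pos: [478.1, 382.1, 16.2]
orientation: [-3.142, -0.0, 1.91]
contact_force: [-1.3, -1.1, 3.1]
grip_width: 0.2
finger_force: 1.9
```

>>> {"method": "jog_arm", "body": {
  "motion": [
    {"dp": [0, 0, -3], "dr": [0, 0, 0]},
    {"dp": [0, 0, -6], "dr": [0, 0, 0]},
    {"dp": [0, 0, -20], "dr": [0, 0, 0]},
    {"dp": [0, 0, -50], "dr": [0, 0, 0]},
    {"dp": [0, 0, -30], "dr": [0, 0, 0]}
  ]
}}

```text
clock: 12.82
ee_pos: [479.0, 382.7, 128.5]
orientation: [3.139, -0.001, 1.91]
contact_force: [0.6, 0.3, -0.2]
grip_width: -0.0
finger_force: 0.0
```

>>> {"method": "jog_arm", "body": {
  "motion": [
    {"dp": [-60, 0, -20], "dr": [0, 0, 0]},
    {"dp": [-60, 0, 0], "dr": [0, 0, 0]},
    {"dp": [-40, 0, 0], "dr": [0, 0, 0]},
    {"dp": [0, 0, 0], "dr": [0, 0, 0]}
  ]
}}

```text
clock: 13.32
ee_pos: [533.3, 226.9, 145.7]
orientation: [3.141, 0.003, 1.903]
contact_force: [0.1, 0.6, -0.5]
grip_width: 0.2
finger_force: 0.0
```

```bash
python3 st.py
python3 - <<'E'
from h import *
t=snap('top');s=snap('scene')
b=cv2.resize(t['frame'][110:270,130:310],None,fx=2.2,fy=2.2,interpolation=cv2.INTER_CUBIC)
a=cv2.resize(s['frame'][90:250,210:390],None,fx=2.2,fy=2.2,interpolation=cv2.INTER_CUBIC)
cv2.imwrite('pics/c5.png',np.hstack([b,a])[:,:,::-1])
v,u=215,165
z=t['z_map'];f=200/np.tan(np.radians(t['vfov'])/2)
for (u,v) in((165,212),(164,212),(165,213)):
    d=z[v,u]; print((t['pose']@[(u-t['cx'])/f*d,(v-t['cy'])/f*d,d,1])[:3].round(1))
E
```

```text
13.325 [533.3 226.9 145.7] [3.1410e+00 2.8000e-03 1.9032e+00] imager TCP [ 87.10109529 118.61061191] F imager [0.61950109 0.11205763] -0.4544098789754708 M [ 0.02  0.   -0.03] 0.0
[426.2 162.6 626.1]
[426.3 164.7 624.6]
[424.4 162.1 627. ]
```

View pics/c5.png

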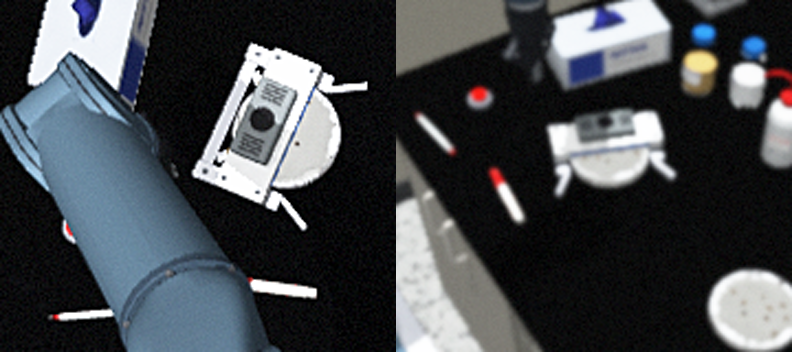

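The dish is still home and the button has red on top in the scene pane at (479,95), arm clear. The bystanders are in place. I check that the finger bottomed on the button and not on its housing, by comparing heights of the red top and the grey ring.

Run:
```python
from h import *
s=snap('scene'); f=200/np.tan(np.radians(s['vfov'])/2); im=s['frame']
D=np.mean([snap('scene')['z_map'] for _ in range(3)],0)
vv,uu=np.mgrid[120:148,232:266]; d=D[120:148,232:266]
P=np.stack([(uu-s['cx'])/f*d,(vv-s['cy'])/f*d,d],-1)@s['pose'][:3,:3].T+s['pose'][:3,3]
hsv=cv2.cvtColor(im,cv2.COLOR_RGB2HSV)[120:148,232:266]
red=((hsv[...,0]<8)|(hsv[...,0]>172))&(hsv[...,1]>150)&(hsv[...,2]>90)
ring=(hsv[...,1]<90)&(hsv[...,2]>80)
print('red',red.sum(),np.median(P[red],0).round(1),np.percentile(P[red][:,2],[10,50,90]).round(1))
r=np.hypot(P[...,0]-478,P[...,1]-382)
for a in range(0,36,4):
    k=(r>=a)&(r<a+4); print(a,k.sum(),np.round(np.percentile(P[k][:,2],[10,50,90]),1) if k.any() else '')
```

```text
red 37 [479.1 388.6  19.7] [-2.9 19.7 21.5]
0 1 [19.3 19.3 19.3]
4 5 [19.9 20.4 21.4]
8 11 [16.7 20.8 21.9]
12 16 [11.1 18.2 20.5]
16 16 [ 7.1 10.9 18.6]
20 23 [-3.4  6.7 11.7]
24 27 [-2.8  2.3 10.5]
28 15 [-3.7 -1.9  0.6]
32 23 [-3.6 -1.   0.4]
```

The red top reads about 21–22 mm, the worktop −1 to −3 mm, and the housing about 11 mm. So the stop at 16 mm was the button's own full travel. Handing in.

```bash
python3 -c "
from bench import env; print(env.hand_in())"
```

```text
the job is handed in; nothing more can be done
None
```

I pushed the dish home against both stop pins, pressed the scan button right down and let it come back up, and handed the job in with the arm clear; no verdict came back.

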